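Hang the front stencil template level on the drying pin

ROBOT

A 6-joint arm with a two-finger parallel gripper is mounted at the origin on the work surface; the furniture and walls round the work are solid. World frame = base frame: x ahead of the robot, y to its left, z up, the work surface at z = 0. Lengths are in m, angles in degrees, forces in N, time in s.
With the tool pointing down it reaches from about 0.3 to 0.75 m from the base axis. Payload 8.5 kg.
Tool frame: the origin (TCP) lies on the centre line of the jaws, within the pads' length; the fingertips stand 19 mm ahead of it and the grasp point (between the pads) is the TCP (env.tcp_to_tips is the z of the fingertips in the tool frame, in m); z points along the fingers, y is the line along which they close (so a half turn about z gives the same grasp; the last joint's range is limited). The gripper opens to 85 mm and grips with 20 to 120 N. Pads are 22 mm wide; open, the fingers measure 114 mm over their backs; the gripper's body (76 mm by 85 mm) begins 54 mm behind the grasp point. The pads swing forward as they close: fully open they stand 13 mm farther back than shut.
Start: joints at [55.903, 21.807, 74.336, -0, 83.858, -12.336], TCP at [0.204, 0.511, 0.25] pointing down, gripper open.
Joint ranges: [-178.18, 178.18], [-50.72, 133.34], [12.68, 142.11], [-81.47, 261.47], [9.98, 163.14], [-165.26, 165.26]. Speed limits (degrees/s): [136.94, 136.94, 180, 180, 180, 180].

INTERFACE

Orientations are given as a 3x3 rotation matrix whose columns are the frame's x, y, z axes.
In Python, from rig import env gives the robot as it stands.
- The arm moves only by the tool servo_tool, never from a script. Its argument "steps" is a list of rows, each an object of numbers: "tx", "ty", "tz": the shift along the world's x, y, z in cm; "yaw": the turn about the world's z in degrees; "claw": the finger opening in cm, from 0 to 8.54. In form: [{"tx": .., "ty": .., "tz": .., "yaw": .., "claw": ..}, ...]. A call has 1 to 20 rows; each row shifts and turns the commanded pose from where the row before left it; what a row does not reach is not made up. A row lasts 1/10 s, in which the tool goes at most 50 mm and 8.59 degrees, less where a joint would pass 70% of its speed; a pose out of reach is approached as far as the arm can. A call with a gripper value outside its range is refused whole. The fingers move at their own pace and stop on an object; "newtons" is the grip in N (left out, the last holds). Time passes only in rows, so rows that do not move let the fingers close. It gives the time, the measured TCP pose, the force, the opening and the grip force at its end, in the units of the state.
- env.observe(): the state, without advancing time (a new reading comes with each control period).
- env.get_image(name): name is "side" or "top"; returns (picture, depth): 480x640x3 uint8, red, green, blue; 480x640 float32, m along the optical axis (not along the pixel's ray), 0 where there is no reading.
- env.camera_model(name): a dict with "fovy" (degrees; the focal length in pixels is half the picture's height over the tangent of half this angle, whatever the lens; pixels are square), "cx", "cy" (the principal point, pixels), "T" (4x4, takes a point from camera to world coordinates). Camera axes: x right, y down, z forward; pixel columns grow to the right and rows downward; lengths in m; the calibration is good to about 2 mm. A picture is of the moment at which its call begins. camera_model takes no time and is no camera call.
- env.close_job(): hands the job in; it is judged then, once.
The state is a dict: "time_s": time; "q": joint angles; "qvel": joint speeds; "joint_efforts": joint torques, N m; "position": TCP position; "tool_rot": TCP orientation; "ft_force": force on the tool from outside, world axes, zero at the start; "wrist_torque": the same for the moment, N m; "grip_width": finger opening in m; "gripper_force": force on a finger pad.
Only numpy, scipy, OpenCV 4.12 (cv2) and the standard library are available. Lean on these libraries where they do the work, as an engineer would, in place of code of your own. Each camera call takes 0.05 s, during which the arm holds its last target. There are 200 camera calls.

TASK

Take the template that stands in the front notch of the wooden rack (the notch nearer the robot; either template may be there) and hang it on the stand's headed pin by the one hole that lets it hang with its bar level, slid on until the whole plate is behind the pin's head, then let go so that it hangs free and still. The pin may be clamped a little left or right of the middle of its crosshead, so find it gently: never press a template against the stand or pin with more than about 15 N. Leave the other template standing in the back notch and do not shift the other things on the table.

Things in the scene. Friction and masses are not known exactly. Their poses are not given: they have to be found in the camera images.
- template_a_tab (a point): Centre of the grip tab of the L-shaped template, a flat plate 5 mm thick that stands upright in a rack notch: y axis along its bar, z up, x square to the plate. Aluminium bar 216 mm long (y -108 to +108) and 32 mm high; on the middle of its upper edge a tab 40 mm wide, 36 mm tall. This point: 18 mm below the tab's top and above the bar's upper edge, 32 mm above the hole line.
- template_a_holes (a point): Centre of the middle one of the L-shaped template's five round through-holes, 15 mm in diameter, in a row along the bar at y = -48, -24, 0, +24, +48 mm from here; 14 mm below the bar's upper edge, 18 mm above its lower edge. Same axes. The whole template weighs about 260 g (220 to 340 g); bar with tab, centred at y = 0, makes 48 % of that, the steel leg 52 %.
- template_a_leg (a point): Centre of the L-shaped template's dark steel leg, 32 mm wide (along y), 105 mm long, 5 mm thick, hanging down from the bar's lower edge. It is under one END of the bar: y = +76 to +108 mm, centred at y = +92 mm. Same axes.
- template_b_tab (a point): Centre of the grip tab of the offset template, a flat plate 5 mm thick that stands upright in a rack notch: y axis along its bar, z up, x square to the plate. Aluminium bar 216 mm long (y -108 to +108) and 32 mm high; on the middle of its upper edge a tab 40 mm wide, 36 mm tall. This point: 18 mm below the tab's top and above the bar's upper edge, 32 mm above the hole line.
- template_b_holes (a point): Centre of the middle one of the offset template's five round through-holes, 15 mm in diameter, in a row along the bar at y = -48, -24, 0, +24, +48 mm from here; 14 mm below the bar's upper edge, 18 mm above its lower edge. Same axes. The whole template weighs about 260 g (220 to 340 g); bar with tab, centred at y = 0, makes 44 % of that, the steel leg 56 %.
- template_b_leg (a point): Centre of the offset template's dark steel leg, 30 mm wide (along y), 105 mm long, 5 mm thick, hanging down from the bar's lower edge. It is under the bar BETWEEN its middle and one end: y = -58 to -28 mm, centred at y = -43 mm. Same axes.
- rack_front (a point): Fixed wooden rack, 150 x 170 mm: two notched rails along its x axis, at y = +-66 mm, 12 mm wide. This point: midway between the rails on the floor (125 mm above the table) of the FRONT pair of 8 mm notches, nearer the robot. Teeth end 145 mm above the table. x runs to the back notch, z up. A bar's lower edge rests on the notch floors; lift it straight up.
- rack_back (a point): The same point of the BACK pair of notches, 70 mm behind the front pair. The template that stands here stays.
- crosshead (a point): Middle of the top of the crosshead (24 x 50 x 19 mm) on the fixed hanging stand: round base 116 mm across, square post of 20 mm, this top 239.5 mm above the table and 9.5 mm above the pin's axis. The pin is sprung lengthwise: pushed at its nose towards the crosshead it gives up to 14 mm, with about 1.5 N at first and 11 N at the end, then stops hard.
- pin_root (a point): Middle of the crosshead's front face, 230 mm up. The level pin points along this frame's -x: shaft 7 mm in diameter, x = 0 to -50 mm, then a flat head 11 mm in diameter, x = -50 to -56 mm; a clamp washer 18 mm across and 3 mm thick at x = 0. Its axis has z = 0 but is clamped at an unknown y between -8 and +8 mm. A hanging plate's hole centre is 4 mm below it.
- tape: Bystander, not to be shifted: roll of masking tape lying flat, 104 mm across, 24 mm high; origin under its centre.
- jar_near: Bystander, not to be shifted: small pigment jar with white lid, 52 mm across, 78 mm high; origin under its centre.
- jar_right: Bystander, not to be shifted: squat dye bottle with white cap, 65 mm across, 97 mm high; origin under its centre.
- cup: Bystander, not to be shifted: steel measuring cup, 70 mm across, 72 mm high; origin under its centre.
- pen: Bystander, not to be shifted: felt marker lying flat, 147 x 17 mm; origin under its centre.
Things that resemble listed ones, but are neither listed nor needed, are in the scene too. Leave any green look-alike of the part that bears crosshead alone.

How it is judged (in metres and radians):
On the way:
1. the template from the front notch is lifted clear of the rack while the other stands in the back notch (((height (world z) of template_a_tab above 0.215 m and horizontal distance between template_b_tab and rack_back below 0.015 m) or (height (world z) of template_b_tab above 0.215 m and horizontal distance between template_a_tab and rack_back below 0.015 m))), for 0.2 s.
At the end, for the whole second after the job is handed in: The template from the front notch hangs at rest on the pin, wholly behind its head, bar level and plate upright within 7 degrees, its tab centre within 75 mm to the side of the crosshead's middle and 22 to 35 mm above the pin; the other stands upright in the back notch, within 15 mm of its middle (((x of template_a_tab in the frame of pin_root between -0.047 and 0.004 m and y of template_a_tab in the frame of pin_root between -0.075 and 0.075 m and z of template_a_tab in the frame of pin_root between 0.022 and 0.035 m and angle between template_a_tab's own z axis and vertical below 0.12 rad and linear speed of template_a below 0.03 m/s and angular speed of template_a below 0.3 rad/s and horizontal distance between template_b_tab and rack_back below 0.015 m and angle between template_b_tab's own z axis and vertical below 0.2 rad and height (world z) of template_b_tab below 0.185 m) or (x of template_b_tab in the frame of pin_root between -0.047 and 0.004 m and y of template_b_tab in the frame of pin_root between -0.075 and 0.075 m and z of template_b_tab in the frame of pin_root between 0.022 and 0.035 m and angle between template_b_tab's own z axis and vertical below 0.12 rad and linear speed of template_b below 0.03 m/s and angular speed of template_b below 0.3 rad/s and horizontal distance between template_a_tab and rack_back below 0.015 m and angle between template_a_tab's own z axis and vertical below 0.2 rad and height (world z) of template_a_tab below 0.185 m))); the robot touches nothing.
It fails at once if a template is pressed against the stand or its pin with more than 20 N (contact force between any of template_a, template_b and stand above 20 N).
It fails at once if a bystander is shifted by more than 20 mm (distance of any of tape, jar_near, jar_right, cup, pen from where it was at the start of the episode above 0.02 m).
It also fails if it takes over 54 s, if anything falls off the work surface, if the arm or the gripper's body presses on something with over 40 N, if the wrist force passes 120 N, or if a joint passes its speed limit or range.

## Working session

There is one attempt and no reset: what is moved stays moved. The work goes in short steps, Python scripts to look and compute and a tool call to move; the robot and the scene stay as the last step left them, time stands still between calls to the robot, and variables do not carry over. Pictures are saved under pics/ and viewed, at most 10 in all, crops included, and the job is handed in when it is done.

Besides the shell and the picture viewer there is one more tool, called after "Request:" by a JSON object that holds its "api" and its "payload", one argument or row to a line. servo_tool: Moves the arm, as the interface text tells. Its arguments: {"type":"object","properties":{"steps":{"type":"array"},"newtons":{"type":"number"}},"required":["steps"]}

```bash
mkdir -p pics
cat > h.py <<'E'
from rig import env
import numpy as np, cv2
def grab(n,tag):
    im,d=env.get_image(n); m=env.camera_model(n)
    np.savez(f'pics/{tag}.npz',im=im,d=d); cv2.imwrite(f'pics/{tag}.png',im[:,:,::-1]); return im,d,m
def load(tag):
    z=np.load(f'pics/{tag}.npz'); return z['im'],z['d']
def world(d,m):
    f=240/np.tan(np.radians(m['fovy'])/2); v,u=np.mgrid[:480,:640]
    P=np.stack([(u-m['cx'])/f*d,(v-m['cy'])/f*d,d],-1)
    return P@m['T'][:3,:3].T+m['T'][:3,3]
E
python3 - <<'E'
from h import *
for n in ('side','top'):
    im,d,m=grab(n,n+'0'); print(n,m['fovy'],np.round(m['T'],3).tolist())
o=env.observe(); print(o['position'],o['tool_rot'],o['ft_force'],o['time_s'])
E
```

```text
side 43.51766892804075 [[0.907, -0.276, 0.317, 0.023], [-0.42, -0.567, 0.708, -1.041], [-0.016, -0.776, -0.631, 1.071], [0.0, 0.0, 0.0, 1.0]]
top 54.6845625684045 [[0.018, -0.994, 0.105, 0.341], [-1.0, -0.018, 0.0, -0.01], [0.002, -0.105, -0.995, 1.279], [0.0, 0.0, 0.0, 1.0]]
[0.20378024 0.51061265 0.24978285] [[-9.28743438e-01  3.70722421e-01 -7.15837503e-04]
 [ 3.70723012e-01  9.28742877e-01 -1.05656369e-03]
 [ 2.73137134e-04 -1.24665402e-03 -9.99999186e-01]] [ 0.04912263 -0.10648377  0.19308054] 0.1
```

View pics/side0.png

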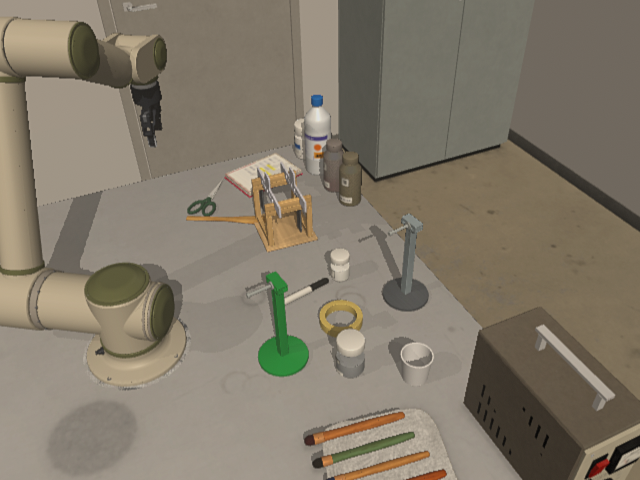

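View pics/top0.png

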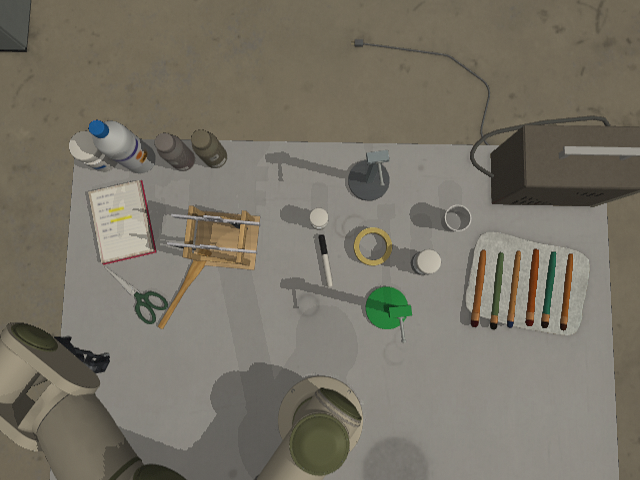

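The side view shows the rack around (283,205) and two stands. The grey one is at (405,260), with its crosshead at (411,222). The green one at (282,320) is the look-alike to leave alone. In the top view the grey crosshead is at (377,157), and the templates are at rows ~217 (back) and ~248 (front). I'll enlarge the rack and the grey stand.

Run:
```python
from h import *
s,ds=load('side0'); t,dt=load('top0')
c=lambda im,x,y,w,h:cv2.resize(im[y:y+h,x:x+w],(400,300),interpolation=cv2.INTER_CUBIC)
A=np.vstack([np.hstack([c(s,235,155,100,75),c(s,350,205,100,75)]),np.hstack([c(t,155,190,120,90),c(t,340,135,80,60)])])
cv2.imwrite('pics/crop1.png',A[:,:,::-1])
m=env.camera_model('top'); W=world(dt,m); np.set_printoptions(precision=3,suppress=True,linewidth=180)
# top-cam points above rack height in rack area
for nm,(x,y,w,h),z0,z1 in (('tabs',(150,195,120,75),.165,.21),('bar',(150,195,120,75),.148,.163),('rack',(150,195,120,75),.1,.147),('cross',(340,140,80,40),.225,.26)):
    P=W[y:y+h,x:x+w]; k=(P[...,2]>z0)&(P[...,2]<z1); v,u=np.nonzero(k); print(nm,k.sum(), P[k].min(0),P[k].max(0),np.median(P[k],0), u.min()+x,u.max()+x,v.min()+y,v.max()+y)
    if nm in('tabs','cross'):
        n,l,st,ce=cv2.connectedComponentsWithStats(k.astype('uint8'))
        for i in range(1,n):
            Q=P[l==i]; r=cv2.minAreaRect((Q[:,:2]*1000).astype('float32')); print(i,len(Q),Q.mean(0),r)
```

```text
tabs 117 [0.438 0.244 0.165] [0.514 0.29  0.198] [0.508 0.266 0.191] 199 222 215 248
1 64 [0.51  0.263 0.186] ((510.9955139160156, 264.6325378417969), (41.07340621948242, 5.161648750305176), 85.12586975097656)
2 53 [0.441 0.268 0.189] ((441.5267639160156, 270.0934143066406), (39.73171615600586, 5.232879161834717), 85.66119384765625)
bar 396 [0.409 0.157 0.148] [0.545 0.379 0.163] [0.5   0.252 0.156] 167 259 205 261
rack 861 [0.406 0.157 0.1  ] [0.546 0.374 0.147] [0.479 0.311 0.139] 172 260 205 263
cross 316 [ 0.597 -0.148  0.225] [ 0.666 -0.097  0.244] [ 0.646 -0.127  0.239] 366 388 150 179
1 316 [ 0.644 -0.124  0.238] ((630.98046875, -126.80560302734375), (68.61641693115234, 49.9798698425293), 10.914464950561523)
```

View pics/crop1.png

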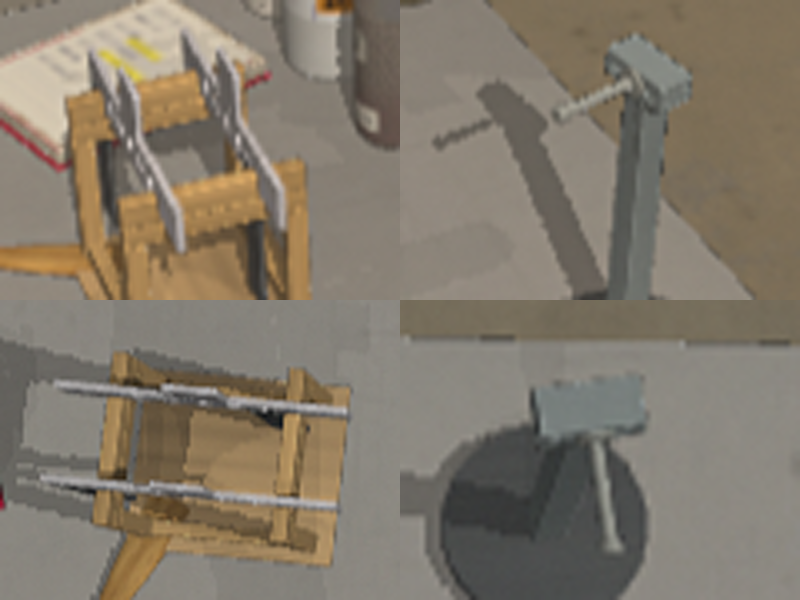

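Run:
```python
from h import *
np.set_printoptions(precision=4,suppress=True,linewidth=180)
t,dt=load('top0'); s,ds=load('side0')
WT=world(dt,env.camera_model('top')); WS=world(ds,env.camera_model('side'))
def fit(P):
    vx,vy,x0,y0=cv2.fitLine(P[:,:2].astype('float32'),cv2.DIST_HUBER,0,0.001,0.001).ravel(); return np.degrees(np.arctan2(-vx,vy) if vy>0 else np.arctan2(vx,-vy)),x0,y0
for nm,W,reg in (('top',WT,(150,195,120,75)),('side',WS,(225,150,110,95))):
    x,y,w,h=reg; Q=W[y:y+h,x:x+w].reshape(-1,3); C=(t if nm=='top' else s)[y:y+h,x:x+w].reshape(-1,3).astype(int)
    grey=(C.max(1)-C.min(1)<30)
    for k,xc in (('front',.441),('back',.510)):
        xl=xc-np.tan(np.radians(-5))*(Q[:,1]-.266)
        near=abs(Q[:,0]-xl)<.008
        T=Q[near&(Q[:,2]>.165)&(Q[:,2]<.2)]; B=Q[near&(Q[:,2]>.149)&(Q[:,2]<.161)&grey]
        L=Q[near&(Q[:,2]>.03)&(Q[:,2]<.12)&(C.max(1)<75)&grey]
        print(nm,k,'tab',T.min(0),T.max(0),len(T),'bar',fit(B),B[:,1].min(),B[:,1].max(),'leg',len(L),np.percentile(L,[5,50,95],axis=0)[:,1:].tolist() if len(L) else '')
for nm,W,(x,y,w,h) in (('top',WT,(340,140,80,50)),('side',WS,(350,205,85,50))):
    P=W[y:y+h,x:x+w].reshape(-1,3)
    k=(abs(P[:,2]-.2395)<.005)&(P[:,0]>.62); 
    if nm=='side': print(P[(P[:,2]>.2)].shape)
    r=cv2.minAreaRect((P[k][:,:2]*1000).astype('float32')); print(nm,'cross',r,np.median(P[k],0))
    k=(P[:,2]>.218)&(P[:,2]<.242)&(P[:,0]<.625)&(P[:,0]>.5); Q=P[k]
    i=np.argsort(Q[:,0]); print('pin',len(Q)); print(Q[i][::max(1,len(i)//14)])
```

```text
top front tab [0.4376 0.2503 0.1689] [0.4448 0.29   0.1982] 53 bar (np.float32(-4.5244513), np.float32(0.4415622), np.float32(0.27642655)) 0.1631066661062351 0.3791834942822597 leg 15 [[0.3402155872787168, 0.03271068714644043], [0.36122350261282543, 0.07330667796609358], [0.3751926032310223, 0.11100247216495308]]
top back tab [0.5074 0.244  0.1654] [0.5143 0.285  0.1965] 64 bar (np.float32(-4.428719), np.float32(0.5108487), np.float32(0.26529804)) 0.15658400244269183 0.3729502661607291 leg 26 [[0.2142237776169204, 0.04178631741739147], [0.22652357476382262, 0.08441640458416222], [0.23482857696979023, 0.1109978856176051]]
side front tab [0.4358 0.244  0.165 ] [0.4456 0.2924 0.1991] 58 bar (np.float32(-4.482343), np.float32(0.43780813), np.float32(0.25584447)) 0.1608294744083234 0.37970391374395596 leg 42 [[0.34551680238409194, 0.03229879180374591], [0.3580393319130547, 0.0618057984240068], [0.36912091226626215, 0.09558515927979482]]
side back tab [0.5048 0.2386 0.1656] [0.5136 0.2851 0.1968] 67 bar (np.float32(-4.131839), np.float32(0.5085301), np.float32(0.2600082)) 0.154782049498019
[... 574 characters left out ...]
347]
 [ 0.6103 -0.1278  0.2312]
 [ 0.6127 -0.1277  0.2312]
 [ 0.6164 -0.1318  0.2354]
 [ 0.6197 -0.1322  0.2318]
 [ 0.6215 -0.1251  0.2335]]
(414, 3)
side cross ((642.2716674804688, -125.11279296875), (43.244590759277344, 52.90631103515625), 10.842451095581055) [ 0.648  -0.1272  0.2404]
pin 58
[[ 0.5825 -0.1341  0.2351]
 [ 0.5844 -0.1307  0.2349]
 [ 0.5854 -0.1381  0.234 ]
 [ 0.5884 -0.1328  0.2349]
 [ 0.5897 -0.1305  0.2358]
 [ 0.5934 -0.1377  0.2339]
 [ 0.5974 -0.1349  0.2362]
 [ 0.6003 -0.1301  0.2347]
 [ 0.6041 -0.1325  0.2351]
 [ 0.6069 -0.1322  0.2339]
 [ 0.6101 -0.1317  0.2296]
 [ 0.6148 -0.1317  0.2366]
 [ 0.6168 -0.1293  0.2285]
 [ 0.6219 -0.1294  0.2297]
 [ 0.6249 -0.128   0.2363]]
```

The front plate's leg sits under its world +y end, so it is template A, yaw about −4.5°, balance hole at local y = +48 mm. The back plate's leg is inside the −y rail, so that is template B. Tab A is at about (0.440, 0.270, 0.175), and the grey stand's yaw is about +10.8°.

Request:
{"api": "servo_tool", "payload": {
  "steps": [
    {"tx":2.36,"ty":-2.41,"yaw":-7.27,"claw":3},
    {"tx":2.36,"ty":-2.41,"yaw":-7.27,"claw":3},
    {"tx":2.36,"ty":-2.41,"yaw":-7.27,"claw":3},
    {"tx":2.36,"ty":-2.41,"yaw":-7.27,"claw":3},
    {"tx":2.36,"ty":-2.41,"yaw":-7.27,"claw":3},
    {"tx":2.36,"ty":-2.41,"yaw":-7.27,"claw":3},
    {"tx":2.36,"ty":-2.41,"yaw":-7.27,"claw":3},
    {"tx":2.36,"ty":-2.41,"yaw":-7.27,"claw":3},
    {"tx":2.36,"ty":-2.41,"yaw":-7.27,"claw":3},
    {"tx":2.36,"ty":-2.41,"yaw":-7.27,"claw":3},
    {"claw":3},
    {"claw":3}
  ],
  "newtons": 80
}}

```text
invalid input at $.steps[0]: expected keys tx, ty, tz, yaw, claw
```

Run:
```python
from h import *
np.set_printoptions(precision=4,suppress=True)
t,dt=load('top0'); s,ds=load('side0')
th=np.radians(10.8); ex=np.array([np.cos(th),np.sin(th)]); ey=np.array([-np.sin(th),np.cos(th)])
for nm,dd in (('top',dt),('side',ds)):
    W=world(dd,env.camera_model(nm)); P=W.reshape(-1,3); P=P[(np.hypot(P[:,0]-.63,P[:,1]+.127)<.07)]
    c=P[(abs(P[:,2]-.2395)<.003)&(P[:,0]>.634)]; r=cv2.minAreaRect((c[:,:2]*1000).astype('float32')); print(nm,len(c),r,c[:,2].mean(),'ex',np.percentile(c[:,:2]@ex,[1,99]),'ey',np.percentile(c[:,:2]@ey,[1,50,99]))
    q=P[(P[:,2]>.215)&(P[:,2]<.242)&(P[:,:2]@ex<.595)]
    u=q[:,:2]@ex; v=q[:,:2]@ey
    sh=(u>u.min()+.009); print('pin tip u',u.min(),'shaft v',np.percentile(v[sh],[2,50,98]),v[sh].mean(),'head v',v[~sh].min(),v[~sh].max(),'z',np.percentile(q[sh][:,2],[2,50,98]),'head z',q[~sh][:,2].min(),q[~sh][:,2].max(), 'slope',np.degrees(np.polyfit(u,v,1)[0]), len(q))
```

```text
top 199 ((649.595947265625, -123.22100830078125), (27.37613296508789, 49.65523147583008), 7.472803115844727) 0.23960668441465902 ex [0.6031 0.6286] ey [-0.267  -0.2424 -0.2187]
pin tip u 0.5488973058745577 shaft v [-0.2461 -0.2423 -0.2393] -0.2423609861774122 head v -0.24757618902090164 -0.2372225419087308 z [0.2293 0.2335 0.2363] head z 0.22627107483513553 0.23642458995291893 slope -1.2461175367502813 67
side 132 ((649.648193359375, -123.59674072265625), (28.184587478637695, 52.7034912109375), 10.842451095581055) 0.24014831461618455 ex [0.6014 0.6287] ey [-0.2691 -0.2457 -0.2179]
pin tip u 0.5470903500605376 shaft v [-0.2479 -0.2439 -0.2385] -0.24361926380927643 head v -0.24726808427392466 -0.23794031205381116 z [0.229  0.2336 0.2366] head z 0.22814028837457156 0.23885017384440999 slope -2.0233593465392365 65
```

Request:
{"api": "servo_tool", "payload": {
  "steps": [
    {"tx":2.36,"ty":-2.41,"tz":0,"yaw":-7.27,"claw":3},
    {"tx":2.36,"ty":-2.41,"tz":0,"yaw":-7.27,"claw":3},
    {"tx":2.36,"ty":-2.41,"tz":0,"yaw":-7.27,"claw":3},
    {"tx":2.36,"ty":-2.41,"tz":0,"yaw":-7.27,"claw":3},
    {"tx":2.36,"ty":-2.41,"tz":0,"yaw":-7.27,"claw":3},
    {"tx":2.36,"ty":-2.41,"tz":0,"yaw":-7.27,"claw":3},
    {"tx":2.36,"ty":-2.41,"tz":0,"yaw":-7.27,"claw":3},
    {"tx":2.36,"ty":-2.41,"tz":0,"yaw":-7.27,"claw":3},
    {"tx":2.36,"ty":-2.41,"tz":0,"yaw":-7.27,"claw":3},
    {"tx":2.36,"ty":-2.41,"tz":0,"yaw":-7.27,"claw":3},
    {"tx":0,"ty":0,"tz":0,"yaw":0,"claw":3},
    {"tx":0,"ty":0,"tz":0,"yaw":0,"claw":3}
  ],
  "newtons": 80
}}

```text
time_s: 1.3
position: [0.4399, 0.2695, 0.2499]
tool_rot: [[0.078, 0.997, -0.001], [0.997, -0.078, -0.0], [-0.0, -0.001, -1.0]]
ft_force: [0.2, -0.8, -1.1]
grip_width: 0.0298
gripper_force: 0.0
```

Request:
{"api": "servo_tool", "payload": {
  "steps": [
    {"tx":0,"ty":0,"tz":-2,"yaw":0,"claw":3},
    {"tx":0,"ty":0,"tz":-2,"yaw":0,"claw":3},
    {"tx":0,"ty":0,"tz":-2,"yaw":0,"claw":3},
    {"tx":0,"ty":0,"tz":-1.1,"yaw":0,"claw":3},
    {"tx":0,"ty":0,"tz":0,"yaw":0,"claw":3},
    {"tx":0,"ty":0,"tz":0,"yaw":0,"claw":0},
    {"tx":0,"ty":0,"tz":0,"yaw":0,"claw":0},
    {"tx":0,"ty":0,"tz":0,"yaw":0,"claw":0},
    {"tx":0,"ty":0,"tz":0,"yaw":0,"claw":0},
    {"tx":0,"ty":0,"tz":0,"yaw":0,"claw":0}
  ],
  "newtons": 80
}}

```text
time_s: 2.3
position: [0.44, 0.2701, 0.1804]
tool_rot: [[0.078, 0.997, 0.001], [0.997, -0.078, 0.001], [0.001, 0.001, -1.0]]
ft_force: [-2.8, 1.4, 5.6]
grip_width: 0.0034
gripper_force: 78.7
```

Request:
{"api": "servo_tool", "payload": {
  "steps": [
    {"tx":0,"ty":0,"tz":0.5,"yaw":0,"claw":0},
    {"tx":0,"ty":0,"tz":1,"yaw":0,"claw":0},
    {"tx":0,"ty":0,"tz":1,"yaw":0,"claw":0},
    {"tx":0,"ty":0,"tz":1.5,"yaw":0,"claw":0},
    {"tx":0,"ty":0,"tz":2,"yaw":0,"claw":0},
    {"tx":0,"ty":0,"tz":2,"yaw":0,"claw":0},
    {"tx":0,"ty":0,"tz":2,"yaw":0,"claw":0},
    {"tx":0,"ty":0,"tz":2,"yaw":0,"claw":0},
    {"tx":0,"ty":0,"tz":2,"yaw":0,"claw":0},
    {"tx":0,"ty":0,"tz":2,"yaw":0,"claw":0},
    {"tx":0,"ty":0,"tz":1,"yaw":0,"claw":0},
    {"tx":0,"ty":0,"tz":0,"yaw":0,"claw":0},
    {"tx":0,"ty":0,"tz":0,"yaw":0,"claw":0}
  ]
}}

```text
time_s: 3.6
position: [0.4397, 0.2697, 0.3486]
tool_rot: [[0.078, 0.997, -0.001], [0.997, -0.078, -0.0], [-0.001, -0.001, -1.0]]
ft_force: [-0.0, -0.9, -3.0]
grip_width: 0.0034
gripper_force: 78.1
```

Request:
{"api": "servo_tool", "payload": {
  "steps": [
    {"tx":0,"ty":-2,"tz":0,"yaw":0,"claw":0},
    {"tx":0,"ty":-3.9,"tz":0,"yaw":0,"claw":0},
    {"tx":0,"ty":-4,"tz":0,"yaw":0,"claw":0},
    {"tx":0,"ty":-4,"tz":0,"yaw":0,"claw":0},
    {"tx":1.3,"ty":-4,"tz":0,"yaw":1.5,"claw":0},
    {"tx":1.3,"ty":-4,"tz":0,"yaw":1.5,"claw":0},
    {"tx":1.3,"ty":-4,"tz":0,"yaw":1.5,"claw":0},
    {"tx":1.3,"ty":-4,"tz":0,"yaw":1.5,"claw":0},
    {"tx":1.3,"ty":-4,"tz":0,"yaw":1.5,"claw":0},
    {"tx":1.3,"ty":-4,"tz":-0.5,"yaw":1.5,"claw":0},
    {"tx":1.3,"ty":-3,"tz":-1,"yaw":1.5,"claw":0},
    {"tx":1.3,"ty":-2.5,"tz":-1,"yaw":1.5,"claw":0},
    {"tx":1,"ty":-1.5,"tz":-1,"yaw":1.5,"claw":0},
    {"tx":0.96,"ty":-1,"tz":-1.3,"yaw":1.5,"claw":0},
    {"tx":0,"ty":0,"tz":0,"yaw":0,"claw":0},
    {"tx":0,"ty":0,"tz":0,"yaw":0,"claw":0},
    {"tx":0,"ty":0,"tz":0,"yaw":0,"claw":0}
  ]
}}

```text
time_s: 5.3
position: [0.5633, -0.1886, 0.302]
tool_rot: [[-0.183, 0.983, 0.001], [0.983, 0.183, -0.0], [-0.0, 0.001, -1.0]]
ft_force: [0.7, 0.6, -2.1]
grip_width: 0.0038
gripper_force: 78.2
```

Run:
```python
from h import *
np.set_printoptions(precision=4,suppress=True)
o=env.observe(); print(o['position'],o['ft_force'],o['time_s'])
s,ds,ms=grab('side','side1'); t,dt,mt=grab('top','top1')
f=cv2.resize(s[130:290,310:470],(600,600),interpolation=cv2.INTER_CUBIC); cv2.imwrite('pics/crop2.png',f[:,:,::-1])
```

```text
[ 0.5633 -0.1886  0.302 ] [ 0.6856  0.6378 -2.0787] 5.3
```

View pics/crop2.png

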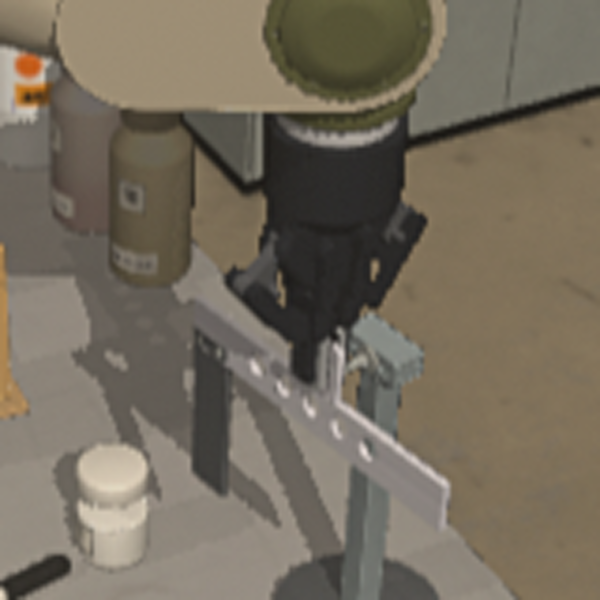

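The crop shows the plate held by its tab, leg at left (210,410). The five holes run from (253,366) to (366,452), and the balance hole is the left-most, at image pixel ~(377,227). The pin is behind the tab, near (355,360). Next I'll measure the held plate.

Run:
```python
from h import *
from scipy.optimize import least_squares
np.set_printoptions(precision=4,suppress=True)
s,ds=load('side1'); ms=env.camera_model('side'); W=world(ds,ms)
f=240/np.tan(np.radians(ms['fovy'])/2)
g=cv2.cvtColor(s,cv2.COLOR_RGB2GRAY)
# plate pixels: depth near expected plane
th=np.radians(10.5); ex=np.array([np.cos(th),np.sin(th),0]); ey=np.array([-np.sin(th),np.cos(th),0])
tcp=np.array([.5633,-.1886,.302]); D=W-tcp; u=D@ex; v=D@ey; z=D[...,2]
k=(abs(u)<.006)&(abs(v)<.11)&(z<-.027)&(z>-.05)
A=np.c_[v[k],z[k],np.ones(k.sum())]; c=np.linalg.lstsq(A,u[k],rcond=None)[0]; print(k.sum(),'plane u=c0 v+c1 z+c2',c)
# undepth rays -> plane coordinates (rectified plate image) , front face seen? camera side y<0,x<plate
vs=np.arange(.115,-.115,-.0005); zs=np.arange(.03,-.18,-.0005); V,Z=np.meshgrid(vs,zs); U=c[0]*V+c[1]*Z+c[2]
P=tcp+U[...,None]*ex+V[...,None]*ey+Z[...,None]*np.array([0,0,1])
Q=(P-ms['T'][:3,3])@ms['T'][:3,:3]; mx=(Q[...,0]/Q[...,2]*f+ms['cx']).astype('float32'); my=(Q[...,1]/Q[...,2]*f+ms['cy']).astype('float32')
R=cv2.remap(s,mx,my,cv2.INTER_CUBIC); cv2.imwrite('pics/rect1.png',R[:,:,::-1])
```

```text
552 plane u=c0 v+c1 z+c2 [-0.002   0.0176 -0.0007]
```

View pics/rect1.png

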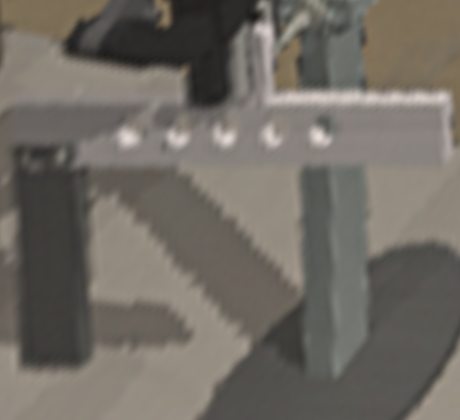

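Run:
```python
from h import *
np.set_printoptions(precision=4,suppress=True)
th=np.radians(10.5); ex=np.array([np.cos(th),np.sin(th),0]); ey=np.array([-np.sin(th),np.cos(th),0]); tcp=np.array([.5633,-.1886,.302])
for n in('top','side'):
    _,d=load(n+'1'); D=world(d,env.camera_model(n))-tcp; u,v,z=D@ex,D@ey,D[...,2]
    k=(abs(u)<.008)&(abs(v)<.125)&(z<-.016)&(z>-.029)
    a=v[k]; l=k&(abs(v)>.03)
    print(n,k.sum(),'v',np.sort(a)[[0,1,2,-3,-2,-1]],'yaw err deg',np.degrees(np.polyfit(v[l],u[l],1)[0]),'u',np.median(u[l]),'roll',np.degrees(np.polyfit(v[l],z[l],1)[0]),'topz',np.median(z[l]))
```

```text
top 36 v [0.0099 0.0123 0.015  0.1065 0.1069 0.1071] yaw err deg -3.5666814218497533 u 0.0010691855569745607 roll -1.7727382358257737 topz -0.023343144302245766
side 316 v [-0.108  -0.1075 -0.1073  0.1062  0.1075  0.1108] yaw err deg -0.09425350768942925 u -0.0008345055369787687 roll -0.039380149021970276 topz -0.023215439696831097
```

View pics/top1.png

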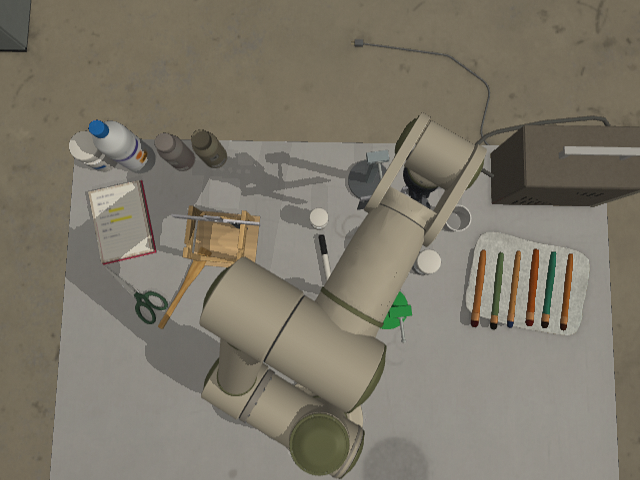

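The top view shows the arm hiding the pin, so I'll rely on the side view and force. The plate is square to within 0.1° and centred on the TCP, with its hole line 37 mm below the TCP. I'll lower to pin height and approach.

Request:
{"api": "servo_tool", "payload": {
  "steps": [
    {"tx":0,"ty":0,"tz":-1.5,"yaw":0,"claw":0},
    {"tx":0,"ty":0,"tz":-1.5,"yaw":0,"claw":0},
    {"tx":0,"ty":0,"tz":-0.5,"yaw":0,"claw":0},
    {"tx":0.98,"ty":0.18,"tz":0,"yaw":0,"claw":0},
    {"tx":0.98,"ty":0.18,"tz":0,"yaw":0,"claw":0},
    {"tx":0,"ty":0,"tz":0,"yaw":0,"claw":0},
    {"tx":0,"ty":0,"tz":0,"yaw":0,"claw":0},
    {"tx":0,"ty":0,"tz":0,"yaw":0,"claw":0}
  ]
}}

```text
time_s: 6.2
position: [0.5831, -0.1856, 0.2665]
tool_rot: [[-0.183, 0.983, 0.0], [0.983, 0.183, -0.0], [-0.0, 0.0, -1.0]]
ft_force: [-0.1, -0.3, -2.8]
grip_width: 0.0041
gripper_force: 78.3
```

Run:
```python
from h import *
np.set_printoptions(precision=4,suppress=True)
o=env.observe(); print(o['position'],o['ft_force'],o['time_s'])
s,ds,ms=grab('side','side2')
f=cv2.resize(s[190:270,340:440],(800,600),interpolation=cv2.INTER_CUBIC); cv2.imwrite('pics/crop3.png',f[:,:,::-1])
```

```text
[ 0.5831 -0.1856  0.2665] [-0.0608 -0.2744 -2.7751] 6.2
```

View pics/crop3.png

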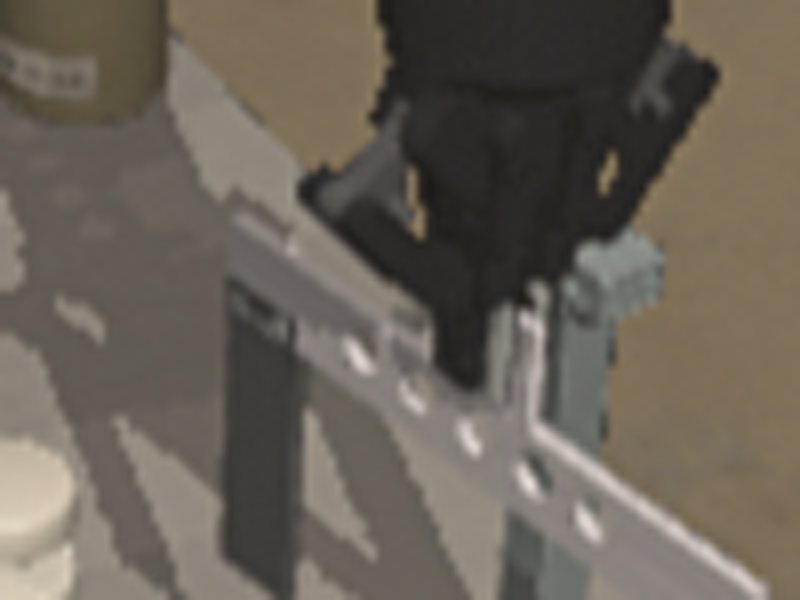

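The plate is in place in front of the pin. The balance hole is at crop (358,355), and the pin is hidden behind the bar and fingers. I'll shift about 0.8 mm sideways and feel forward.

Request:
{"api": "servo_tool", "payload": {
  "steps": [
    {"tx":0.47,"ty":0.17,"tz":0,"yaw":0,"claw":0},
    {"tx":0.4,"ty":0.07,"tz":0,"yaw":0,"claw":0},
    {"tx":0.4,"ty":0.07,"tz":0,"yaw":0,"claw":0},
    {"tx":0,"ty":0,"tz":0,"yaw":0,"claw":0},
    {"tx":0,"ty":0,"tz":0,"yaw":0,"claw":0}
  ]
}}

```text
time_s: 6.75
position: [0.5959, -0.1825, 0.2662]
tool_rot: [[-0.183, 0.983, -0.0], [0.983, 0.183, 0.0], [0.0, -0.0, -1.0]]
ft_force: [-0.9, 0.0, -3.4]
grip_width: 0.0038
gripper_force: 78.3
```

Request:
{"api": "servo_tool", "payload": {
  "steps": [
    {"tx":0.3,"ty":0.05,"tz":0,"yaw":0,"claw":0},
    {"tx":0.3,"ty":0.05,"tz":0,"yaw":0,"claw":0},
    {"tx":0,"ty":0,"tz":0,"yaw":0,"claw":0},
    {"tx":0,"ty":0,"tz":0,"yaw":0,"claw":0}
  ]
}}

```text
time_s: 7.15
position: [0.6018, -0.1815, 0.2663]
tool_rot: [[-0.183, 0.983, -0.0], [0.983, 0.183, 0.0], [0.0, -0.0, -1.0]]
ft_force: [-0.5, -0.3, -3.1]
grip_width: 0.004
gripper_force: 78.3
```

Request:
{"api": "servo_tool", "payload": {
  "steps": [
    {"tx":0.4,"ty":0.07,"tz":0,"yaw":0,"claw":0},
    {"tx":0.4,"ty":0.07,"tz":0,"yaw":0,"claw":0},
    {"tx":0.4,"ty":0.07,"tz":0,"yaw":0,"claw":0},
    {"tx":0,"ty":0,"tz":0,"yaw":0,"claw":0},
    {"tx":0,"ty":0,"tz":0,"yaw":0,"claw":0}
  ]
}}

```text
time_s: 7.65
position: [0.6139, -0.1793, 0.2662]
tool_rot: [[-0.183, 0.983, -0.0], [0.983, 0.183, 0.0], [0.0, -0.0, -1.0]]
ft_force: [0.5, 0.2, -3.3]
grip_width: 0.0034
gripper_force: 78.3
```

Request:
{"api": "servo_tool", "payload": {
  "steps": [
    {"tx":0.4,"ty":0.07,"tz":0,"yaw":0,"claw":0},
    {"tx":0.4,"ty":0.07,"tz":0,"yaw":0,"claw":0},
    {"tx":0.2,"ty":0.04,"tz":0,"yaw":0,"claw":0},
    {"tx":0,"ty":0,"tz":-0.15,"yaw":0,"claw":0},
    {"tx":0,"ty":0,"tz":-0.1,"yaw":0,"claw":0},
    {"tx":0,"ty":0,"tz":0,"yaw":0,"claw":0},
    {"tx":0,"ty":0,"tz":0,"yaw":0,"claw":0}
  ]
}}

```text
time_s: 8.35
position: [0.6237, -0.1776, 0.2638]
tool_rot: [[-0.183, 0.983, -0.0], [0.983, 0.183, 0.0], [0.0, -0.0, -1.0]]
ft_force: [-0.5, 1.3, -3.0]
grip_width: 0.0038
gripper_force: 78.3
```

Run:
```python
from h import *
s,ds,ms=grab('side','side3')
f=cv2.resize(s[190:270,350:450],(800,600),interpolation=cv2.INTER_CUBIC); cv2.imwrite('pics/crop4.png',f[:,:,::-1])
```

```text
(no output)
```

View pics/crop4.png

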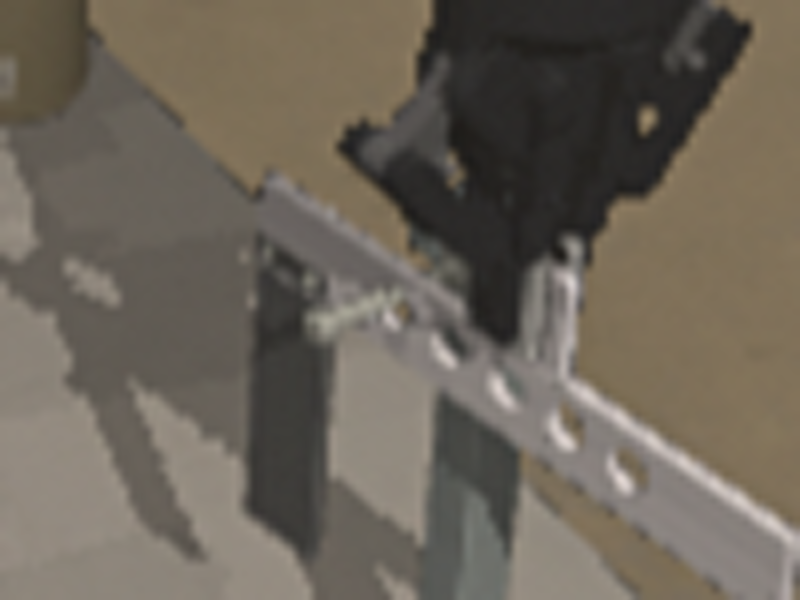

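The pin head at (320,322) sticks out through the leg-side hole at (400,310), and the plate is well behind the head. I'll lower until the shaft carries it.

Request:
{"api": "servo_tool", "payload": {
  "steps": [
    {"tx":0,"ty":0,"tz":-0.05,"yaw":0,"claw":0},
    {"tx":0,"ty":0,"tz":-0.05,"yaw":0,"claw":0},
    {"tx":0,"ty":0,"tz":0,"yaw":0,"claw":0},
    {"tx":0,"ty":0,"tz":0,"yaw":0,"claw":0}
  ]
}}

```text
time_s: 8.8
position: [0.6238, -0.1777, 0.2632]
tool_rot: [[-0.183, 0.983, 0.001], [0.983, 0.183, -0.0], [-0.0, 0.0, -1.0]]
ft_force: [-0.4, -0.2, 0.5]
grip_width: 0.0036
gripper_force: 78.8
```

Fz rose from −3 to about +0.5 N, so the shaft now carries the weight. Next I'll open gently.

Request:
{"api": "servo_tool", "payload": {
  "steps": [
    {"tx":0,"ty":0,"tz":0,"yaw":0,"claw":0.8},
    {"tx":0,"ty":0,"tz":0,"yaw":0,"claw":1.5},
    {"tx":0,"ty":0,"tz":0,"yaw":0,"claw":2.5},
    {"tx":0,"ty":0,"tz":0,"yaw":0,"claw":3},
    {"tx":0,"ty":0,"tz":0,"yaw":0,"claw":3},
    {"tx":0,"ty":0,"tz":0,"yaw":0,"claw":3},
    {"tx":0,"ty":0,"tz":0,"yaw":0,"claw":3},
    {"tx":0,"ty":0,"tz":1,"yaw":0,"claw":3},
    {"tx":0,"ty":0,"tz":1,"yaw":0,"claw":3},
    {"tx":0,"ty":0,"tz":2,"yaw":0,"claw":3},
    {"tx":0,"ty":0,"tz":3,"yaw":0,"claw":3},
    {"tx":0,"ty":0,"tz":3,"yaw":0,"claw":3},
    {"tx":-3,"ty":0,"tz":3,"yaw":0,"claw":3},
    {"tx":-4,"ty":0,"tz":2,"yaw":0,"claw":3},
    {"tx":-4,"ty":0,"tz":0,"yaw":0,"claw":3},
    {"tx":0,"ty":0,"tz":0,"yaw":0,"claw":3},
    {"tx":0,"ty":0,"tz":0,"yaw":0,"claw":3},
    {"tx":0,"ty":0,"tz":0,"yaw":0,"claw":3},
    {"tx":0,"ty":0,"tz":0,"yaw":0,"claw":3},
    {"tx":0,"ty":0,"tz":0,"yaw":0,"claw":3}
  ]
}}

```text
time_s: 10.8
position: [0.5145, -0.1777, 0.4124]
tool_rot: [[-0.183, 0.983, -0.001], [0.983, 0.183, 0.0], [0.0, -0.001, -1.0]]
ft_force: [-0.2, 0.7, -0.5]
grip_width: 0.0305
gripper_force: 0.0
```

Request:
{"api": "servo_tool", "payload": {
  "steps": [
    {"tx":0,"ty":0,"tz":0,"yaw":0,"claw":3},
    {"tx":0,"ty":0,"tz":0,"yaw":0,"claw":3},
    {"tx":0,"ty":0,"tz":0,"yaw":0,"claw":3},
    {"tx":0,"ty":0,"tz":0,"yaw":0,"claw":3},
    {"tx":0,"ty":0,"tz":0,"yaw":0,"claw":3},
    {"tx":0,"ty":0,"tz":0,"yaw":0,"claw":3},
    {"tx":0,"ty":0,"tz":0,"yaw":0,"claw":3},
    {"tx":0,"ty":0,"tz":0,"yaw":0,"claw":3},
    {"tx":0,"ty":0,"tz":0,"yaw":0,"claw":3},
    {"tx":0,"ty":0,"tz":0,"yaw":0,"claw":3},
    {"tx":0,"ty":0,"tz":0,"yaw":0,"claw":3},
    {"tx":0,"ty":0,"tz":0,"yaw":0,"claw":3},
    {"tx":0,"ty":0,"tz":0,"yaw":0,"claw":3},
    {"tx":0,"ty":0,"tz":0,"yaw":0,"claw":3},
    {"tx":0,"ty":0,"tz":0,"yaw":0,"claw":3},
    {"tx":0,"ty":0,"tz":0,"yaw":0,"claw":3},
    {"tx":0,"ty":0,"tz":0,"yaw":0,"claw":3},
    {"tx":0,"ty":0,"tz":0,"yaw":0,"claw":3}
  ]
}}

```text
time_s: 12.6
position: [0.5138, -0.1776, 0.4128]
tool_rot: [[-0.183, 0.983, 0.0], [0.983, 0.183, 0.0], [-0.0, 0.0, -1.0]]
ft_force: [0.0, 0.2, -0.1]
grip_width: 0.0298
gripper_force: 0.0
```

Run:
```python
from h import *
s,ds,ms=grab('side','side4'); s2,d2,_=grab('side','side5')
print(env.observe()['time_s'], 'diff', (cv2.absdiff(s,s2)[190:290,340:460].max(2)>40).sum())
W=world(d2,ms); th=np.radians(10.5); ex=np.array([np.cos(th),np.sin(th),0]); ey=np.array([-np.sin(th),np.cos(th),0])
D=W-np.array([.6238,-.1777,.258]); u,v,z=D@ex,D@ey,D[...,2]
k=(abs(u)<.012)&(abs(v)<.12)&(z<-.015)&(z>-.06); l=k&(z>-.024)&(z<-.012)
A=np.c_[v[k],z[k],np.ones(k.sum())]; print(k.sum(),np.linalg.lstsq(A,u[k],rcond=None)[0],v[k].min(),v[k].max())
t=k.copy(); 
for a,b in((-.1,-.07),(-.07,-.03),(.03,.07),(.07,.1)):
    q=k&(v>a)&(v<b); print(a,b,np.percentile(z[q],[2,98]))
cv2.imwrite('pics/crop5.png',cv2.resize(s2[170:290,310:470],(800,600),interpolation=cv2.INTER_CUBIC)[:,:,::-1])
```

```text
12.7 diff 0
862 [ 0.00066899  0.02076577 -0.00057441] -0.10872836372415082 0.11112692448577743
-0.1 -0.07 [-0.04789813 -0.01584345]
-0.07 -0.03 [-0.0478775  -0.01546149]
0.03 0.07 [-0.04724879 -0.01542126]
0.07 0.1 [-0.0587773 -0.0159255]
```

View pics/crop5.png

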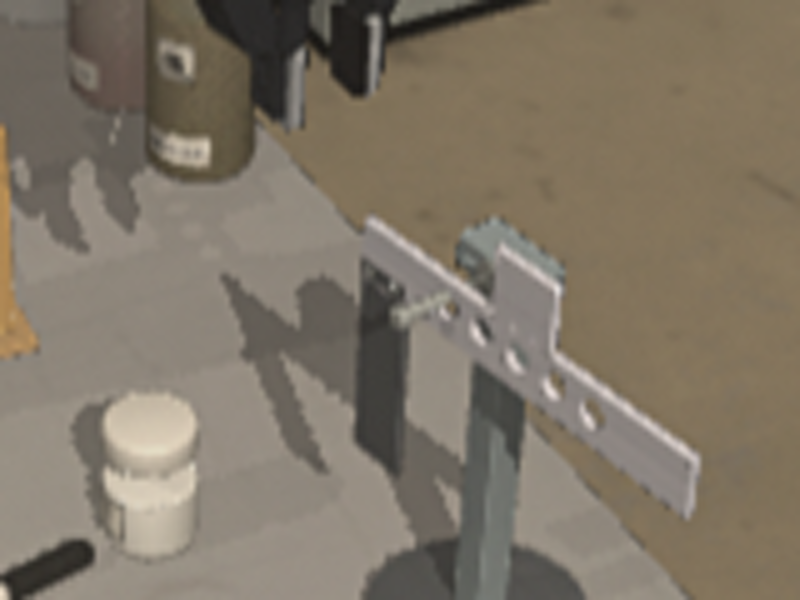

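The plate hangs on the pin at (420,308) through its leg-side hole. It is level and still, behind the head, and clear of the gripper. Handing in.

```bash
python3 -c "
from rig import env
print(env.close_job())"
```

```text
the job is handed in; nothing more can be done
None
```

The L-shaped template from the front notch hangs level and still on the grey stand's pin by its leg-side (+48 mm) hole, behind the head and clear of the gripper, and the job was handed in at about 12.7 s; the hand-in returned no verdict.

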